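# Swivel the airpot's spout round to the drip tray

## Task

Push the coffee airpot round on its swivel foot until its spout points straight at the red spot in the drip tray. Push it gently, never gripping it: a hidden stop in the foot keeps it from turning all the way round, so if it comes up hard, do not force it but bring it round the other way. Leave the sugar pot, the cups and the syrup bottle where they stand, and finish with the airpot at rest and untouched.

Things in the scene. Friction and masses are not known exactly. Their poses are not given: they have to be found in the camera images.
- pot: green airpot: closed upright can, 120 mm in diameter, black pump head 106 mm in diameter, top 260 mm above the counter, on a round black foot (144 mm across, 12 mm high) fixed to the counter. It only turns on the foot about its vertical axis; it cannot tip or slide. Origin: on that axis, at counter height; z up, x along the spout
- swivel (a point): centre of the pump head's top, on the turning axis, 260 mm up; x along the spout. Friction holds the swivel: about 4 N sideways at 100 mm from the axis turns it either way; it stays where left. It turns 6.0 rad in all, up to either side of a hidden rubber stop that may lie anywhere; pushed on at the stop, 5 N grows to 25 N within 25 mm and it springs back. Over 25 N in all on the airpot fails; any grip exceeds that
- spout (a point): point on the spout's centre line, 105 mm from the axis, 234 mm up; x outward, z up. The spout is a level black bar with an orange stripe on top, 20 mm wide, 24 mm high (222 to 246 mm above the counter), free from 53 to 115 mm from the axis; a steel nozzle 16 mm in diameter hangs from its outer end, 104 mm from the axis, down to 202 mm above the counter
- mark (a point): centre of the red spot (22 mm across) in the middle of a round steel drip tray, 90 mm in diameter and 10 mm high, fixed to the counter 150 to 205 mm from the airpot's axis; 11 mm up
- sugar: white sugar pot with a wooden lid, 68 mm in diameter, 82 mm high, loose; origin at the centre of its underside. Leave alone
- cups: upturned stack of paper cups, 79 mm in diameter at the foot, 129 mm high, loose; origin at the centre of its underside. Leave alone
- syrup: amber syrup bottle with a white cap, 60 mm in diameter, 170 mm high, loose; origin at the centre of its underside. Leave alone
Things that resemble listed ones, but are neither listed nor needed, are in the scene too. Of the things that look like the part that bears mark, the middle-sized one is meant.

How it is judged:
By the outcome, as a careful person would: the job done as asked, in the order asked, and still so for the second after the job is handed in, with the robot touching nothing.
It also fails if it takes over 72 s, if anything falls off the work surface, if the arm or the gripper's body presses on something with over 40 N, if the wrist force passes 120 N, or if a joint passes its speed limit or range.

## Robot

A 7-joint arm with a two-finger parallel gripper is mounted at the origin on the work surface. World frame = base frame: x ahead of the robot, y to its left, z up, the work surface at z = 0. Lengths are in m, angles in degrees, forces in N, time in s.
With the tool pointing down it reaches from about 0.4 to 0.85 m from the base axis. Payload 10.4 kg.
Tool frame: the origin (TCP) lies midway between the tips of the shut fingers; the grasp point (between the pads) lies 19 mm behind it; y points along the fingers, z is the direction in which the jaws open and shut, and the axes are right-handed (so a half turn about y gives the same grasp; the last joint's range is limited). The gripper opens to 85 mm and grips with 20 to 120 N. Pads are 22 mm wide; open, the fingers measure 114 mm over their backs; the gripper's body (76 mm by 85 mm) begins 54 mm behind the grasp point. The pads swing forward as they close: fully open they stand 13 mm farther back than shut.
Start: joints at [-65.581, 19.034, -3.707, 83.658, 1.238, 77.344, -5.071], TCP at [0.271, 0.563, 0.231] pointing down, gripper open.
Joint ranges: [-148.97, 148.97], [-28.65, 121.19], [-84.17, 76.75], [9.2, 138.47], [-72.65, 252.65], [3.7, 117.97], [-149.18, 149.18]. Speed limits (degrees/s): [127.2, 127.2, 159.86, 159.86, 180, 180, 180].

## Interface

Orientations are given as [roll, pitch, yaw] about the fixed x, y, z axes, in that order (R = Rz(yaw) Ry(pitch) Rx(roll)).
In Python, from cell import status, eyes, finish_job gives the robot as it stands.
- The arm moves only by the shell command python3 -m jog 'ROWS' [FORCE]. ROWS is JSON, one flat list of numbers, 5 for each row, row after row: the gripper's target within -1 to 1 (shut at 1, half-way at 0, fully open at -1), then the shift along the tool's x, y, z in units of 40 mm (1.0 is 40 mm), then the turn about the tool's y in rad. In form: [hand, tx, ty, tz, turn, hand, tx, ty, tz, turn, ...]. A call has 1 to 5 rows; each row is the pose to reach, as a shift and turn from the pose measured when the call began, along the tool's axes at that moment; what a row does not reach only later rows make up. A row lasts 1/12 s, in which the tool goes at most 41.7 mm and 7.16 degrees, less where a joint would pass 70% of its speed; a pose out of reach is approached as far as the arm can. A call with a gripper value outside its range is refused whole. The fingers move at their own pace and stop on an object; FORCE is the grip in N (left out, the last holds). Time passes only in rows, so rows that repeat a pose let the fingers close. It gives the time, the measured TCP pose, the force and the opening at its end, in the units of the state.
- status.get_state(): the state, without advancing time (a new reading comes with each control period).
- eyes.capture(name): name is "scene" or "top"; returns the picture (384x512x3 uint8, red, green, blue); there is no depth.
- eyes.camera_model(name): a dict with "fx", "fy", "cx", "cy" (pixels), "k1" (the pictures are not rectified: a ray, as slopes to the right and down, at radius r is drawn at 1 + k1 r^2 times it, then the intrinsics apply), "T" (4x4, takes a point from camera to world coordinates). Camera axes: x right, y down, z forward; pixel columns grow to the right and rows downward; lengths in m; the calibration is good to about 2 mm. A picture is of the moment at which its call begins. camera_model takes no time and is no camera call.
- finish_job(): hands the job in, once; it reports no verdict.
Trained networks look in the newest picture that a camera, given by its name, has taken for a name from the list of things; names that differ only in an ending like _2 or _b are one class to them, and where a whole thing is asked for, a point or a joint stands for the part that bears it (a point fixed in the world has none). Each returns a list of dicts, best first, with "score" (0 to 1); they miss things now and then, are a little off and sometimes report something else, mostly with a low value. They report only what shows in the picture. A call takes as long as a camera call. They do not tell look-alikes from the thing itself.
- eyes.look_for(target, camera): "pixel" ([column, row] in pixels, amid what is visible of it).
- eyes.regions_of(target, camera): "mask" (384x512 bool, what is visible of it) and "pixel" ([column, row] in pixels, amid what is visible of it).
- eyes.landmark_of(target, camera): "pixel" ([column, row] in pixels: a listed point, or the origin of a listed thing).
The state is a dict: "time_s": time; "joint_pos": joint angles; "qd": joint speeds; "joint_efforts": joint torques, N m; "tool_pos": TCP position; "eef_rot": TCP orientation; "wrist_force": force on the tool from outside, world axes, zero at the start; "ft_torque": the same for the moment, N m; "finger_gap": finger opening in m.
Only numpy, scipy, OpenCV 4.12 (cv2) and the standard library are available. Lean on these libraries where they do the work, as an engineer would, in place of code of your own. Each camera call takes 0.05 s, during which the arm holds its last target. There are 200 camera calls.

## Working session

There is one attempt and no reset: what is moved stays moved. The work goes in short steps, Python scripts to look and compute and a shell command to move; the robot and the scene stay as the last step left them, time stands still between calls to the robot, and variables do not carry over. Pictures are saved under pics/ and viewed, about 8 in all and at most 12, crops included, and the job is handed in when it is done.

```bash
mkdir -p pics; cat > h.py <<'E'
import numpy as np, cv2
from cell import status, eyes
def proj(P,n):
    m=eyes.camera_model(n);T=np.array(m['T']);p=np.linalg.inv(T)@np.r_[P,1];x,y=p[:2]/p[2];s=1+m['k1']*(x*x+y*y)
    return np.array([m['fx']*x*s+m['cx'],m['fy']*y*s+m['cy']])
def ray(px,n,z):
    m=eyes.camera_model(n);T=np.array(m['T'])
    K=np.array([[m['fx'],0,m['cx']],[0,m['fy'],m['cy']],[0,0,1.]])
    u=cv2.undistortPoints(np.array([[px]],float),K,np.array([m['k1'],0,0,0,0.]))[0,0]
    # undistortPoints uses x_d=x(1+k1 r^2): same model
    d=T[:3,:3]@np.r_[u,1];o=T[:3,3];return o+d*(z-o[2])/d[2]
def snap(n,f):
    im=eyes.capture(n);cv2.imwrite('pics/'+f,im[:,:,::-1]);return im
E
python3 - <<'E'
from h import *
a=snap('scene','a.png');b=snap('top','b.png')
cv2.imwrite('pics/ab.png',cv2.resize(np.vstack([a,b])[:,:,::-1],(512,768))[:,:]) 
Z=dict(swivel=.26,spout=.234,mark=.011,sugar=0,cups=0,syrup=0,pot=0)
for n in('scene','top'):
  print(n,np.round(np.array(eyes.camera_model(n)['T'])[:3],3).tolist())
  for t in Z:
    for r in eyes.landmark_of(t,n):
      print(t,round(r['score'],2),np.round(r['pixel'],1),np.round(ray(r['pixel'],n,Z[t]),3))
print(status.get_state())
E
```

```text
scene [[0.739, 0.532, -0.413, 0.914], [0.674, -0.582, 0.456, -0.315], [0.002, -0.615, -0.789, 0.799]]
swivel 0.92 [175.4 213.6] [ 0.56 -0.15  0.26]
spout 0.92 [214.9 262. ] [ 0.67  -0.16   0.234]
mark 0.97 [270.  184.5] [0.514 0.165 0.011]
mark 0.88 [210.3 210.7] [ 0.457 -0.006  0.011]
sugar 0.97 [250.5 241.8] [0.593 0.002 0.   ]
cups 0.81 [206.3 354.3] [ 0.708 -0.252  0.   ]
syrup 0.64 [121.8 270.2] [ 0.421 -0.261  0.   ]
pot 0.89 [195.7 279.4] [ 0.568 -0.157  0.   ]
top [[0.001, -0.991, 0.133, 0.453], [-1.0, -0.0, 0.002, 0.056], [-0.001, -0.133, -0.991, 1.041]]
swivel 0.74 [359.6 192.6] [ 0.564 -0.158  0.26 ]
spout 0.85 [356.5 146. ] [ 0.675 -0.162  0.234]
spout 0.42 [360.3 194.9] [ 0.563 -0.166  0.234]
mark 0.8 [333.  264.6] [ 0.397 -0.145  0.011]
mark 0.73 [280.7 240.8] [0.463 0.001 0.011]
mark 0.21 [338.3 204.3] [ 0.566 -0.164  0.011]
sugar 0.84 [281.  192.8] [ 0.601 -0.002  0.   ]
cups 0.86 [367.9 160.4] [ 0.696 -0.257  0.   ]
syrup 0.74 [375.  253.9] [ 0.426 -0.267  0.   ]
pot 0.88 [338.2 202.2] [ 0.573 -0.166  0.   ]
{'time_s': 0.8, 'joint_pos': array([-65.58093651,  19.03492778,  -3.70713162,  83.65810124,
         1.23799375,  77.34410419,  -5.07211042]), 'qd': array([ 0.00226128,  0.05736807, -0.04573866, -0.02815476, -0.08498887,
        0.02480477,  0.05404665]), 'joint_efforts': array([-3.26436057e-04, -6.25174642e+01,  4.84378275e-02, -3.91808903e+01,
        1.63671450e-02,  1.61275686e-03,  2.37261509e-05]), 'tool_pos': array([0.27116505, 0.56312603, 0.23131923]), 'eef_rot': array([-8.99973461e+01,  6.20679772e-04, -2.57150068e+01]), 'wrist_force': array([-0.48439663, -0.31420539,  0.34022263]), 'ft_torque': array([-0.02321882,  0.01039006,  0.05594234]), 'finger_gap': 0.0855680454375069}
```

View pics/a.png

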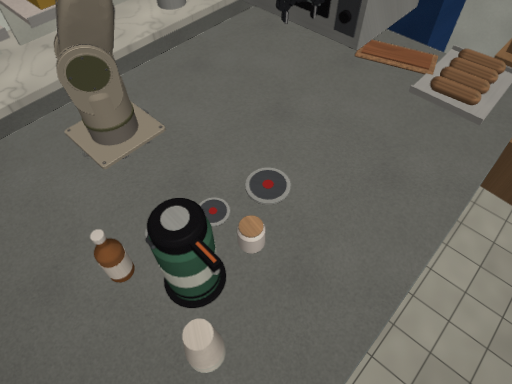

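View pics/b.png

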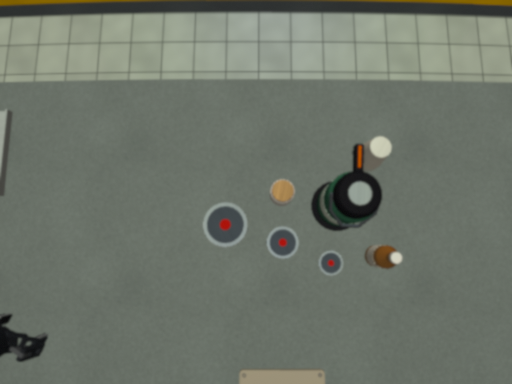

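Picture 1 (scene): airpot head at (178,225) with its spout towards (215,262). Sugar is at (251,235), cups at (205,347), syrup at (115,260).
Picture 2 (top): the trays are large (225,224), middle (283,242) and small (331,263). The middle one fits: it is the mid-size, and its distance from the axis comes to about 0.19 m. I'll confirm its size and refine the measurements.

```bash
cat > m.py <<'E'
from h import *
def ell(mask,near):
    n,l,s,c=cv2.connectedComponentsWithStats(mask.astype(np.uint8))
    ok=[i for i in range(1,n) if s[i,4]>12]
    i=min(ok,key=lambda i:np.hypot(*(c[i]-near)));return c[i],s[i]
def spouts(im):  # orange stripe pixels
    hsv=cv2.cvtColor(im,cv2.COLOR_RGB2HSV);return (hsv[...,0]>4)&(hsv[...,0]<16)&(hsv[...,1]>200)&(hsv[...,2]>120)
E
python3 - <<'E'
from m import *
a=cv2.imread('pics/a.png')[:,:,::-1].astype(int);b=cv2.imread('pics/b.png')[:,:,::-1].astype(int)
for n,im,ps,sw,so in(('scene',a,[(268,184),(212,210)],(175,215),(206,252)),('top',b,[(225,224),(283,242),(331,263)],(360,193),(359,157))):
    red=(im[...,0]>100)&(im[...,1]<60)&(im[...,2]<60)
    for p in ps:
        c,s=ell(red,p);print(n,'red',c.round(1),s[4],ray(c,n,.011).round(4))
    d=im.max(2)-im.min(2);g=(im.min(2)>120)&(d<40)
    c,s=ell(g,sw);print('disc',c.round(1),s,ray(c,n,.26).round(4))
    o=spouts(np.ascontiguousarray(im,dtype=np.uint8));c,s=ell(o,so);print('stripe',c.round(1),s,ray(c,n,.246).round(4))
for x0,x1,y in((200,250,224),(263,303,242),(316,346,263)):
    r=b[y,x0:x1].max(1);e=np.where(r>np.median(b[y,x0-3:x0+3].max(1))+25)[0];print(y,x0+e[[0,-1]] if len(e) else r, 'width m', np.linalg.norm(ray((x0+e[0]-.5,y),'top',.01)-ray((x0+e[-1]+.5,y),'top',.01)) if len(e) else '')
c=b[120:290,195:415].astype(np.uint8)[:,:,::-1];cv2.imwrite('pics/c.png',cv2.resize(c,None,fx=3.5,fy=3.5,interpolation=cv2.INTER_CUBIC))
E
```

```text
scene red [267.5 183.7] 77 [0.5072 0.1625 0.011 ]
scene red [212.4 210.3] 45 [ 0.4599 -0.0016  0.011 ]
disc [174.7 217.7] [161 206  28  24 513] [ 0.5659 -0.1565  0.26  ]Traceback (most recent call last):
  File "<stdin>", line 9, in <module>
  File "m.py", line 5, in ell
    i=min(ok,key=lambda i:np.hypot(*(c[i]-near)));return c[i],s[i]
ValueError: min() iterable argument is empty
```

```bash
sed -i 's/return (hsv.*/return (hsv[...,0]>3)\&(hsv[...,0]<17)\&(hsv[...,1]>170)\&(hsv[...,2]>70)/' m.py
python3 - <<'E'
from m import *
a=cv2.imread('pics/a.png')[:,:,::-1].astype(int);b=cv2.imread('pics/b.png')[:,:,::-1].astype(int)
print(a[252,204:209].tolist(),b[157,357:362].tolist())
for n,im,ps,sw,so in(('scene',a,[(268,184),(212,210)],(175,215),(206,252)),('top',b,[(225,224),(283,242),(331,263)],(360,193),(359,157))):
    red=(im[...,0]>100)&(im[...,1]<60)&(im[...,2]<60)
    for p in ps:
        c,s=ell(red,p);print(n,'red',c.round(1),s[4],ray(c,n,.011).round(4))
    d=im.max(2)-im.min(2);g=(im.min(2)>120)&(d<40)
    c,s=ell(g,sw);print('disc',c.round(1),s,ray(c,n,.26).round(4))
    try:
        o=spouts(np.ascontiguousarray(im,dtype=np.uint8));c,s=ell(o,so);print('stripe',c.round(1),s,ray(c,n,.246).round(4))
    except Exception as e:print(e)
for x0,x1,y in((200,250,224),(263,303,242),(316,346,263)):
    r=b[y,x0:x1].max(1);e=np.where(r>r[:2].mean()+20)[0];print(y,x0+e[[0,-1]] if len(e) else r, 'width m', np.linalg.norm(ray((x0+e[0]-.5,y),'top',.01)-ray((x0+e[-1]+.5,y),'top',.01)) if len(e) else '')
c=b[120:290,195:415].astype(np.uint8)[:,:,::-1];cv2.imwrite('pics/c.png',cv2.resize(c,None,fx=3.5,fy=3.5,interpolation=cv2.INTER_CUBIC))
E
```

```text
[[136, 68, 34], [164, 80, 40], [167, 82, 41], [168, 82, 41], [135, 67, 34]] [[90, 44, 20], [145, 66, 6], [176, 80, 0], [164, 75, 0], [119, 56, 15]]
scene red [267.5 183.7] 77 [0.5072 0.1625 0.011 ]
scene red [212.4 210.3] 45 [ 0.4599 -0.0016  0.011 ]
disc [174.7 217.7] [161 206  28  24 513] [ 0.5659 -0.1565  0.26  ]
stripe [205.9 251.7] [195 241  22  22 124] [ 0.6496 -0.1607  0.246 ]
top red [224.8 224. ] 102 [0.5101 0.1578 0.011 ]
top red [282.4 242. ] 54 [ 0.4601 -0.0041  0.011 ]
top red [330.5 262.5] 32 [ 0.4031 -0.1377  0.011 ]
disc [359.6 192.8] [349 182  22  22 389] [ 0.5639 -0.1577  0.26  ]
stripe [359.  156.3] [357 145   5  23 110] [ 0.6482 -0.1632  0.246 ]
224 [203 246] width m 0.12422852735964256
242 [267 298] width m 0.0896729877881105
263 [319 342] width m 0.06712808873587527
```

View pics/c.png

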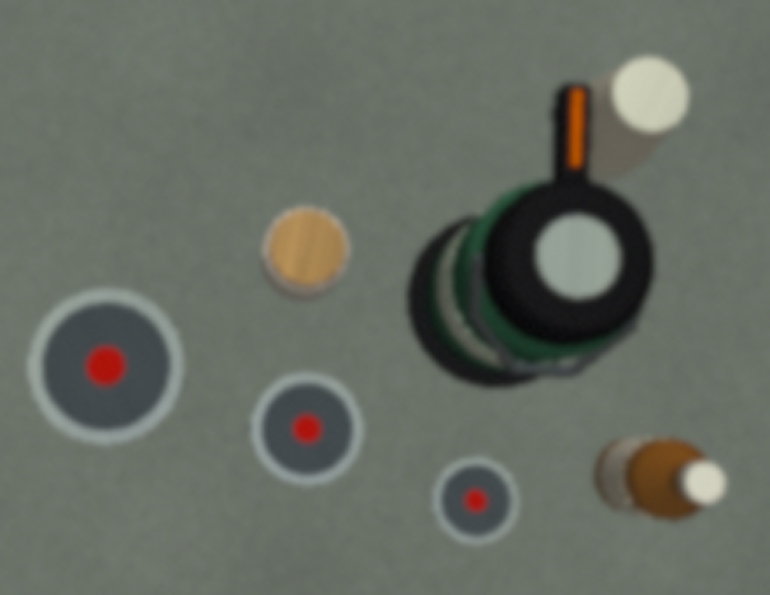

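Picture 3 (crop): three trays measure 124, 90 and 67 mm. The middle one (283,242 in top, 90 mm) at (0.460,-0.003) is meant. It lies 186 mm from the axis at (0.565,-0.157). Target heading is about 124°, and the spout is now at about -3°, so I'll first try pushing it counter-clockwise. I start by raising the tool, shutting the fingers and squaring the tool to the world axes.

```bash
python3 -m jog '[1,0,-1,0,-0.125, 1,0,-2,0,-0.25, 1,0,-2.6,0,-0.375, 1,0,-2.6,0,-0.449, 1,0,-2.6,0,-0.449]' 20
```

```text
time_s: 1.22
tool_pos: [0.2714, 0.5637, 0.3373]
eef_rot: [-89.8, -0.1, 0.2]
wrist_force: [0.2, -0.7, -1.1]
finger_gap: 0.0259
```

```bash
python3 -m jog '[1,0.44,0,-0.9,0, 1,0.88,0,-1.8,0, 1,1.32,0,-2.7,0, 1,1.76,0,-3.6,0, 1,2.2,0,-4.5,0]'
python3 -m jog '[1,0.44,0,-0.9,0, 1,0.88,0,-1.8,0, 1,1.32,0,-2.7,0, 1,1.76,0,-3.6,0, 1,2.2,0,-4.5,0]'
```

```text
time_s: 1.63
tool_pos: [0.3603, 0.3818, 0.3355]
eef_rot: [-89.9, 0.0, 0.0]
wrist_force: [0.9, -0.2, 0.6]
finger_gap: -0.0001
time_s: 2.05
tool_pos: [0.4485, 0.1996, 0.3342]
eef_rot: [-89.9, 0.1, -0.2]
wrist_force: [1.2, 0.3, 0.3]
finger_gap: 0.0
```

```bash
python3 -m jog '[1,0.44,0,-0.9,0, 1,0.88,0,-1.8,0, 1,1.32,0,-2.7,0, 1,1.76,0,-3.6,0, 1,2.2,0,-4.5,0]'
python3 -m jog '[1,0.44,0,-0.9,0, 1,0.88,0,-1.8,0, 1,1.32,0,-2.7,0, 1,1.76,0,-3.6,0, 1,2.2,0,-4.5,0]'
python3 -m jog '[1,0.3,0,-0.6,0, 1,0.6,0,-1.0,0, 1,0.6,0,-1.0,0]'
```

```text
time_s: 2.47
tool_pos: [0.5359, 0.0173, 0.3329]
eef_rot: [-89.9, 0.1, -0.4]
wrist_force: [0.8, 0.2, -0.2]
finger_gap: 0.0001
time_s: 2.88
tool_pos: [0.623, -0.1648, 0.3312]
eef_rot: [-89.9, 0.2, -0.5]
wrist_force: [0.9, 0.6, 0.4]
finger_gap: 0.0003
time_s: 3.13
tool_pos: [0.6464, -0.2095, 0.328]
eef_rot: [-90.0, 0.5, -1.0]
wrist_force: [-0.3, 0.3, 0.6]
finger_gap: 0.0002
```

```bash
cat > ok.py <<'E'
from h import *
import sys
s=status.get_state();f=np.array(s['wrist_force']);p=s['tool_pos']-np.array([.565,-.157,0])
h=np.hypot(f[0],f[1]);print('  r %.3f ang %.1f z %.3f F %s h %.1f yaw %.1f'%(np.hypot(p[0],p[1]),np.degrees(np.arctan2(p[1],p[0])),p[2],f.round(1),h,s['eef_rot'][2]));sys.exit(int(h>9))
E
python3 -m jog '[1,0.17,0.9,0,0, 1,0.17,1.8,0,0, 1,0.17,2.5,0,0, 1,0.17,2.55,0,0.01]'; python3 ok.py; python3 -c "print(__import__('h').status.get_state()['joint_pos'])"
```

```text
time_s: 3.47
tool_pos: [0.6495, -0.2076, 0.2188]
eef_rot: [-89.9, 1.0, -1.7]
wrist_force: [-0.3, 0.0, -0.3]
finger_gap: 0.0007
  r 0.098 ang -30.9 z 0.219 F [-0.3  0.  -0.3] h 0.3 yaw -1.7
[ -5.94861157  29.33840533  29.43003924  75.197681   -13.92639955
  80.07329901 111.25402467]
```

```bash
python3 -m jog '[1,0.03,0,0.3,-0.03, 1,0.06,0,0.5,-0.03, 1,0.06,0,0.55,-0.03]' && python3 ok.py &&
python3 -m jog '[1,0.02,0,0.1,0, 1,0.04,0,0.2,0, 1,0.06,0,0.3,0, 1,0.08,0,0.4,0]' && python3 ok.py &&
python3 -m jog '[1,0,0,0.1,0, 1,0,0,0.2,0, 1,0.01,0,0.3,0, 1,0.01,0,0.4,0]' && python3 ok.py
```

```text
time_s: 3.72
tool_pos: [0.6534, -0.1834, 0.2202]
eef_rot: [-89.8, 1.0, 0.2]
wrist_force: [-0.5, -3.3, -1.8]
finger_gap: 0.0001
  r 0.092 ang -16.6 z 0.220 F [-0.5 -3.3 -1.8] h 3.3 yaw 0.2
time_s: 4.05
tool_pos: [0.6567, -0.1681, 0.2215]
eef_rot: [-89.9, 0.9, 0.1]
wrist_force: [-2.8, -4.9, 1.3]
finger_gap: -0.0002
  r 0.092 ang -6.9 z 0.221 F [-2.8 -4.9  1.3] h 5.7 yaw 0.1
time_s: 4.38
tool_pos: [0.657, -0.1528, 0.2222]
eef_rot: [-90.0, 0.9, 0.0]
wrist_force: [-1.5, -5.8, -1.0]
finger_gap: 0.0003
  r 0.092 ang 2.6 z 0.222 F [-1.5 -5.8 -1. ] h 6.0 yaw 0.0
```

```bash
python3 -m jog '[1,-0.01,0.04,0.1,0, 1,-0.03,0.04,0.2,0, 1,-0.04,0.04,0.3,0, 1,-0.06,0.04,0.4,0]' && python3 ok.py &&
python3 -m jog '[1,-0.03,0,0.1,0, 1,-0.06,0,0.19,0, 1,-0.09,0,0.29,0, 1,-0.12,0,0.38,0]' && python3 ok.py &&
python3 -m jog '[1,-0.05,0,0.09,0, 1,-0.1,0,0.18,0, 1,-0.14,0,0.26,0, 1,-0.19,0,0.35,0]' && python3 ok.py &&
python3 -m jog '[1,-0.06,0,0.08,0, 1,-0.12,0,0.16,0, 1,-0.18,0,0.23,0, 1,-0.24,0,0.31,0]' && python3 ok.py
```

```text
time_s: 4.72
tool_pos: [0.6547, -0.1378, 0.2218]
eef_rot: [-90.1, 0.8, -0.1]
wrist_force: [-0.7, -5.8, -1.4]
finger_gap: 0.0001
  r 0.092 ang 12.1 z 0.222 F [-0.7 -5.8 -1.4] h 5.8 yaw -0.1
time_s: 5.05
tool_pos: [0.6501, -0.1232, 0.2228]
eef_rot: [-90.1, 0.7, -0.1]
wrist_force: [-0.2, -5.2, -0.9]
finger_gap: -0.0
  r 0.092 ang 21.6 z 0.223 F [-0.2 -5.2 -0.9] h 5.2 yaw -0.1
time_s: 5.38
tool_pos: [0.6428, -0.1097, 0.2236]
eef_rot: [-90.2, 0.6, -0.2]
wrist_force: [0.1, -5.2, -0.3]
finger_gap: 0.0002
  r 0.091 ang 31.3 z 0.224 F [ 0.1 -5.2 -0.3] h 5.2 yaw -0.2
time_s: 5.72
tool_pos: [0.6334, -0.0975, 0.2242]
eef_rot: [-90.2, 0.6, -0.2]
wrist_force: [1.1, -5.2, -0.2]
finger_gap: 0.0
  r 0.091 ang 41.0 z 0.224 F [ 1.1 -5.2 -0.2] h 5.3 yaw -0.2
```

Turning freely at about 5 N. Continuing.

```bash
python3 -m jog '[1,-0.07,0.08,0.07,0, 1,-0.15,0.08,0.14,0, 1,-0.22,0.08,0.21,0, 1,-0.29,0.08,0.27,0]' && python3 ok.py &&
python3 -m jog '[1,-0.08,0.04,0.06,0, 1,-0.16,0.04,0.11,0, 1,-0.25,0.04,0.17,0, 1,-0.33,0.04,0.22,0]' && python3 ok.py &&
python3 -m jog '[1,-0.09,0,0.04,0, 1,-0.18,0,0.08,0, 1,-0.27,0,0.12,0, 1,-0.36,0,0.16,0]' && python3 ok.py &&
python3 -m jog '[1,-0.1,0,0.02,0, 1,-0.19,0,0.05,0, 1,-0.29,0,0.07,0, 1,-0.38,0,0.1,0]' && python3 ok.py
```

```text
time_s: 6.05
tool_pos: [0.6217, -0.0865, 0.2214]
eef_rot: [-90.2, 0.5, -0.2]
wrist_force: [2.4, -5.0, 1.4]
finger_gap: -0.0001
  r 0.090 ang 51.2 z 0.221 F [ 2.4 -5.   1.4] h 5.5 yaw -0.2
time_s: 6.38
tool_pos: [0.6083, -0.0775, 0.22]
eef_rot: [-90.2, 0.5, -0.2]
wrist_force: [2.6, -4.2, 0.5]
finger_gap: 0.0002
  r 0.091 ang 61.4 z 0.220 F [ 2.6 -4.2  0.5] h 4.9 yaw -0.2
time_s: 6.72
tool_pos: [0.5936, -0.0707, 0.22]
eef_rot: [-90.2, 0.5, -0.2]
wrist_force: [3.8, -3.5, -0.6]
finger_gap: -0.0002
  r 0.091 ang 71.7 z 0.220 F [ 3.8 -3.5 -0.6] h 5.2 yaw -0.2
time_s: 7.05
tool_pos: [0.5784, -0.0663, 0.2201]
eef_rot: [-90.2, 0.5, -0.2]
wrist_force: [7.6, -3.8, -2.0]
finger_gap: 0.0001
  r 0.092 ang 81.6 z 0.220 F [ 7.6 -3.8 -2. ] h 8.4 yaw -0.2
```

Force rose to 8.4 N. I'll look before pushing on.

```bash
cat > look.py <<'E'
from m import *
import sys
a=snap('scene',sys.argv[1]+'a.png');b=snap('top',sys.argv[1]+'b.png')
for n in('scene','top'):
    for t,z in(('spout',.234),('swivel',.26)):
        for r in eyes.landmark_of(t,n)[:2]: print(n,t,round(r['score'],2),np.round(r['pixel'],1),ray(r['pixel'],n,z).round(4))
for n,im in(('scene',a),('top',b)):
    O=ray((174.7,217.7) if n=='scene' else (359.6,192.8),n,.26)  # axis per camera
    o=spouts(im);k,l,s,c=cv2.connectedComponentsWithStats(o.astype(np.uint8))
    for i in range(1,k):
        if s[i,4]<15: continue
        p=ray(c[i],n,.246)-O;r=np.hypot(p[0],p[1])
        if .03<r<.12: print(n,'stripe',c[i].round(1),s[i,4],'r %.3f heading %.1f'%(r,np.degrees(np.arctan2(p[1],p[0]))))
A=a[150:310,110:300];B=b[120:290,260:420];A=cv2.resize(A,(475,400),interpolation=3);B=cv2.resize(B,(376,400),interpolation=3)
cv2.imwrite('pics/'+sys.argv[1]+'c.png',cv2.resize(np.hstack([A,B]),(800,376))[:,:,::-1])
E
python3 look.py d
```

```text
scene spout 0.9 [218.3 190.1] [ 0.562  -0.0497  0.234 ]
scene swivel 0.76 [173.8 214.1] [ 0.5588 -0.1527  0.26  ]
top spout 0.41 [307.7 195.3] [ 0.5618 -0.0482  0.234 ]
top swivel 0.57 [283.9 241.7] [0.4589 0.0073 0.26  ]
```

View pics/dc.png

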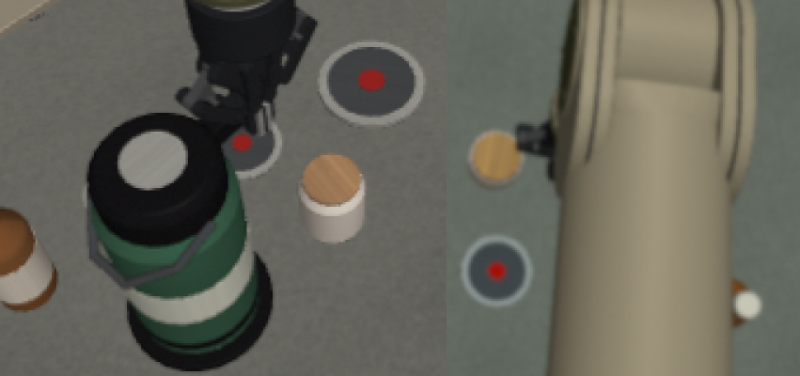

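Picture 4: the spout is hidden by the gripper in both views. The network puts its end at (0.562,-0.049), heading about 92–96°. A small test push will tell friction from the stop.

```bash
python3 -m jog '[1,-0.05,0,0.01,0, 1,-0.1,0,0.01,0, 1,-0.15,0,0.01,0]'; python3 ok.py; python3 -m jog '[1,0,0,0,0, 1,0,0,0,0]'; python3 ok.py
```

```text
time_s: 7.6
tool_pos: [0.5735, -0.0658, 0.2204]
eef_rot: [-90.2, 0.3, -0.1]
wrist_force: [10.1, -4.5, -4.3]
finger_gap: -0.0004
  r 0.092 ang 84.7 z 0.220 F [10.1 -4.5 -4.3] h 11.0 yaw -0.1
time_s: 7.77
tool_pos: [0.5743, -0.0655, 0.2205]
eef_rot: [-90.2, 0.2, -0.1]
wrist_force: [8.0, -3.6, -3.1]
finger_gap: -0.0003
  r 0.092 ang 84.2 z 0.221 F [ 8.  -3.6 -3.1] h 8.8 yaw -0.1
```

Resistance rises with travel (about 0.6 N/mm) and springs back, so this is the stop, at a heading of about 93–97°. I'll back off, lift over the spout and bring it round clockwise instead, about 330° of its 344° range.

```bash
python3 -m jog '[1,0.2,0,0,0, 1,0.4,-0.3,0,0, 1,0.4,-1.0,0,0, 1,0.3,-1.4,0,0, 1,0.3,-1.4,0,0]' && python3 ok.py && python3 -m jog '[1,-0.5,0,0,0, 1,-1.2,0,0,0, 1,-1.9,0,-0.2,0, 1,-1.95,0,-0.24,0, 1,-1.95,0,-0.24,0]' && python3 ok.py
```

```text
time_s: 8.18
tool_pos: [0.5872, -0.0646, 0.2798]
eef_rot: [-90.2, -0.0, -0.1]
wrist_force: [-0.2, 0.0, 1.7]
finger_gap: -0.0001
  r 0.095 ang 76.5 z 0.280 F [-0.2  0.   1.7] h 0.2 yaw -0.1
time_s: 8.6
tool_pos: [0.5078, -0.0739, 0.2796]
eef_rot: [-90.1, 0.0, -0.1]
wrist_force: [0.4, 0.7, 0.3]
finger_gap: -0.0003
  r 0.101 ang 124.5 z 0.280 F [0.4 0.7 0.3] h 0.8 yaw -0.1
```

```bash
python3 look.py e; python3 -c "print(__import__('h').status.get_state()['joint_pos'])"
```

```text
scene spout 0.43 [207.3 353.7] [ 0.7687 -0.2689  0.234 ]
scene spout 0.36 [198.6 277.7] [ 0.6706 -0.198   0.234 ]
scene swivel 0.86 [174.6 216.4] [ 0.5637 -0.1549  0.26  ]
top spout 0.65 [309.5 198.6] [ 0.5543 -0.0521  0.234 ]
scene stripe [207.6 191.6] 87 r 0.085 heading 96.0
top stripe [313.4 196.9] 53 r 0.099 heading 94.2
[-23.2934837    3.03178467  27.60075328  97.22200147  -1.22721561
  80.11766783  94.45768166]
```

View pics/ec.png

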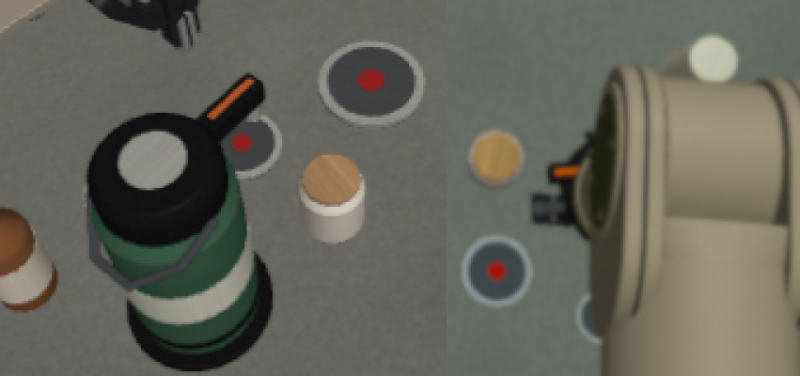

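Picture 5: the spout now rests at a heading of about 96° (scene stripe at (208,192)), with the finger on its far side. I'll lower the finger and push clockwise.

```bash
python3 -m jog '[1,0,0.6,0,0, 1,0,1.2,0,0, 1,0,1.47,0,0, 1,0,1.47,0,0]' && python3 ok.py && 
python3 -m jog '[1,0.16,0,0.02,0, 1,0.32,0,0.04,0, 1,0.48,0,0.07,0, 1,0.64,0,0.09,0]' && python3 ok.py &&
python3 -m jog '[1,0.16,0,0.03,0, 1,0.32,0,0.06,0, 1,0.47,0,0.08,0, 1,0.63,0,0.11,0, 1,0.79,0,0.14,0]' && python3 ok.py
```

```text
time_s: 9.23
tool_pos: [0.5084, -0.0736, 0.2181]
eef_rot: [-90.2, 0.3, -0.0]
wrist_force: [-0.8, 0.4, -1.1]
finger_gap: 0.0001
  r 0.101 ang 124.2 z 0.218 F [-0.8  0.4 -1.1] h 0.9 yaw -0.0
time_s: 9.57
tool_pos: [0.5354, -0.0697, 0.2188]
eef_rot: [-90.2, 0.2, 0.0]
wrist_force: [-2.8, -0.3, 2.0]
finger_gap: -0.0001
  r 0.092 ang 108.7 z 0.219 F [-2.8 -0.3  2. ] h 2.9 yaw 0.0
time_s: 9.98
tool_pos: [0.567, -0.0648, 0.2185]
eef_rot: [-90.3, 0.3, -0.0]
wrist_force: [-6.4, -1.6, 1.1]
finger_gap: 0.0003
  r 0.092 ang 88.7 z 0.219 F [-6.4 -1.6  1.1] h 6.6 yaw -0.0
```

```bash
python3 -m jog '[1,0.16,0,-0.03,0, 1,0.32,0,-0.06,0, 1,0.47,0,-0.09,0, 1,0.63,0,-0.12,0, 1,0.79,0,-0.15,0]' && python3 ok.py &&
python3 -m jog '[1,0.14,0,-0.08,0, 1,0.28,0,-0.16,0, 1,0.42,0,-0.25,0, 1,0.55,0,-0.33,0, 1,0.68,0,-0.41,0]' && python3 ok.py &&
python3 -m jog '[1,0.1,0,-0.12,0, 1,0.2,0,-0.25,0, 1,0.3,0,-0.37,0, 1,0.41,0,-0.49,0, 1,0.51,0,-0.61,0]' && python3 ok.py &&
python3 -m jog '[1,0.05,0,-0.15,0, 1,0.11,0,-0.3,0, 1,0.16,0,-0.45,0, 1,0.22,0,-0.6,0, 1,0.27,0,-0.75,0]' && python3 ok.py
```

```text
time_s: 10.4
tool_pos: [0.5985, -0.0709, 0.2181]
eef_rot: [-90.3, 0.4, -0.1]
wrist_force: [-6.7, -0.2, 0.5]
finger_gap: 0.0002
  r 0.092 ang 68.7 z 0.218 F [-6.7 -0.2  0.5] h 6.7 yaw -0.1
time_s: 10.82
tool_pos: [0.6257, -0.087, 0.2177]
eef_rot: [-90.2, 0.5, -0.0]
wrist_force: [-5.1, 1.6, -0.2]
finger_gap: 0.0001
  r 0.093 ang 49.1 z 0.218 F [-5.1  1.6 -0.2] h 5.3 yaw -0.0
time_s: 11.23
tool_pos: [0.6464, -0.1103, 0.2172]
eef_rot: [-90.1, 0.6, 0.0]
wrist_force: [-5.0, 3.1, 1.6]
finger_gap: 0.0003
  r 0.094 ang 29.8 z 0.217 F [-5.   3.1  1.6] h 5.9 yaw 0.0
time_s: 11.65
tool_pos: [0.6578, -0.1389, 0.2168]
eef_rot: [-90.0, 0.6, 0.1]
wrist_force: [-3.9, 4.2, 0.0]
finger_gap: -0.0002
  r 0.095 ang 11.1 z 0.217 F [-3.9  4.2  0. ] h 5.7 yaw 0.1
```

```bash
python3 -m jog '[1,-0.01,0,-0.16,0, 1,-0.03,0,-0.32,0, 1,-0.04,0,-0.48,0, 1,-0.06,0,-0.64,0, 1,-0.07,0,-0.8,0]' && python3 ok.py &&
python3 -m jog '[1,-0.06,0,-0.15,0, 1,-0.12,0,-0.3,0, 1,-0.18,0,-0.45,0, 1,-0.24,0,-0.6,0, 1,-0.3,0,-0.75,0]' && python3 ok.py &&
python3 -m jog '[1,-0.1,0,-0.12,0, 1,-0.21,0,-0.24,0, 1,-0.31,0,-0.36,0, 1,-0.42,0,-0.48,0, 1,-0.53,0,-0.6,0]' && python3 ok.py &&
python3 -m jog '[1,-0.14,0,-0.08,0, 1,-0.28,0,-0.16,0, 1,-0.42,0,-0.24,0, 1,-0.56,0,-0.31,0, 1,-0.7,0,-0.38,0]' && python3 ok.py; python3 -c "print(__import__('h').status.get_state()['joint_pos'])"
```

```text
time_s: 12.07
tool_pos: [0.6558, -0.1691, 0.2167]
eef_rot: [-89.9, 0.6, 0.2]
wrist_force: [-1.6, 5.8, 1.0]
finger_gap: -0.0002
  r 0.092 ang -7.6 z 0.217 F [-1.6  5.8  1. ] h 6.0 yaw 0.2
time_s: 12.48
tool_pos: [0.6448, -0.1974, 0.2167]
eef_rot: [-89.8, 0.6, 0.4]
wrist_force: [-0.4, 5.6, -0.5]
finger_gap: -0.0002
  r 0.089 ang -26.8 z 0.217 F [-0.4  5.6 -0.5] h 5.6 yaw 0.4
time_s: 12.9
tool_pos: [0.6247, -0.2202, 0.2168]
eef_rot: [-89.7, 0.5, 0.5]
wrist_force: [2.5, 5.8, -0.9]
finger_gap: 0.0001
  r 0.087 ang -46.6 z 0.217 F [ 2.5  5.8 -0.9] h 6.3 yaw 0.5
time_s: 13.32
tool_pos: [0.5977, -0.2348, 0.217]
eef_rot: [-89.6, 0.4, 0.6]
wrist_force: [3.9, 3.6, -1.1]
finger_gap: -0.0001
  r 0.084 ang -67.2 z 0.217 F [ 3.9  3.6 -1.1] h 5.3 yaw 0.6
[ -5.11026602  23.67514866  30.52993608  83.01942242 -12.24788871
  77.10507995 116.72343886]
```

```bash
python3 -m jog '[1,-0.14,0,-0.09,0, 1,-0.28,0,-0.18,0, 1,-0.42,0,-0.26,0, 1,-0.56,0,-0.32,0, 1,-0.7,0,-0.37,0]' && python3 ok.py &&
python3 -m jog '[1,-0.16,0,0,0, 1,-0.32,0,0,0, 1,-0.48,0,0.02,0, 1,-0.64,0,0.05,0, 1,-0.79,0,0.08,0]' && python3 ok.py &&
python3 -m jog '[1,-0.15,0,0.06,0, 1,-0.3,0,0.12,0, 1,-0.45,0,0.2,0, 1,-0.59,0,0.28,0, 1,-0.73,0,0.36,0]' && python3 ok.py; python3 -c "print(__import__('h').status.get_state()['joint_pos'])"
```

```text
time_s: 13.73
tool_pos: [0.571, -0.2497, 0.2178]
eef_rot: [-89.7, 0.2, 0.6]
wrist_force: [5.5, 2.7, 1.3]
finger_gap: 0.0
  r 0.093 ang -86.3 z 0.218 F [5.5 2.7 1.3] h 6.1 yaw 0.6
time_s: 14.15
tool_pos: [0.5404, -0.247, 0.2186]
eef_rot: [-89.7, 0.0, 0.7]
wrist_force: [5.7, 0.9, -0.7]
finger_gap: -0.0002
  r 0.093 ang -105.3 z 0.219 F [ 5.7  0.9 -0.7] h 5.8 yaw 0.7
time_s: 14.57
tool_pos: [0.5121, -0.2336, 0.2195]
eef_rot: [-89.8, -0.2, 0.7]
wrist_force: [6.2, -0.7, 0.2]
finger_gap: -0.0
  r 0.093 ang -124.6 z 0.219 F [ 6.2 -0.7  0.2] h 6.2 yaw 0.7
[ -7.28262329  12.1194265   31.60491926  95.94801827  -6.83517017
  73.69713435 116.33084147]
```

```bash
python3 -m jog '[1,-0.11,0,0.11,0, 1,-0.23,0,0.22,0, 1,-0.35,0,0.33,0, 1,-0.46,0,0.44,0, 1,-0.57,0,0.55,0]' && python3 ok.py &&
python3 -m jog '[1,-0.06,0,0.14,0, 1,-0.13,0,0.29,0, 1,-0.19,0,0.43,0, 1,-0.26,0,0.58,0, 1,-0.33,0,0.72,0]' && python3 ok.py &&
python3 -m jog '[1,-0.01,0,0.16,0, 1,-0.02,0,0.32,0, 1,-0.03,0,0.48,0, 1,-0.04,0,0.64,0, 1,-0.06,0,0.8,0]' && python3 ok.py; python3 look.py f;  python3 -c "print(__import__('h').status.get_state()['joint_pos'])"
```

```text
time_s: 14.98
tool_pos: [0.49, -0.213, 0.2204]
eef_rot: [-89.9, -0.4, 0.6]
wrist_force: [5.0, -2.6, -0.4]
finger_gap: -0.0002
  r 0.094 ang -143.3 z 0.220 F [ 5.  -2.6 -0.4] h 5.6 yaw 0.6
time_s: 15.4
tool_pos: [0.4773, -0.1857, 0.2211]
eef_rot: [-90.1, -0.6, 0.6]
wrist_force: [4.3, -3.7, 0.8]
finger_gap: -0.0
  r 0.092 ang -161.9 z 0.221 F [ 4.3 -3.7  0.8] h 5.7 yaw 0.6
time_s: 15.82
tool_pos: [0.4749, -0.1554, 0.2214]
eef_rot: [-90.2, -0.7, 0.5]
wrist_force: [2.5, -6.8, -0.1]
finger_gap: 0.0
  r 0.090 ang 179.0 z 0.221 F [ 2.5 -6.8 -0.1] h 7.2 yaw 0.5
scene spout 0.9 [153.9 184.7] [ 0.4577 -0.1269  0.234 ]
scene swivel 0.75 [175.4 215.5] [ 0.5633 -0.1527  0.26  ]
top spout 0.75 [343.3 240.4] [ 0.4617 -0.1251  0.234 ]
top swivel 0.59 [359.4 192.3] [ 0.5648 -0.1572  0.26  ]
scene stripe [158.8 191. ] 67 r 0.082 heading 164.1
top stripe [349.8 223.6] 48 r 0.069 heading 163.0
[-13.92148269   2.16276189  27.65519274 105.00068929  -1.10346487
  72.45711993 104.55203306]
```

View pics/fc.png

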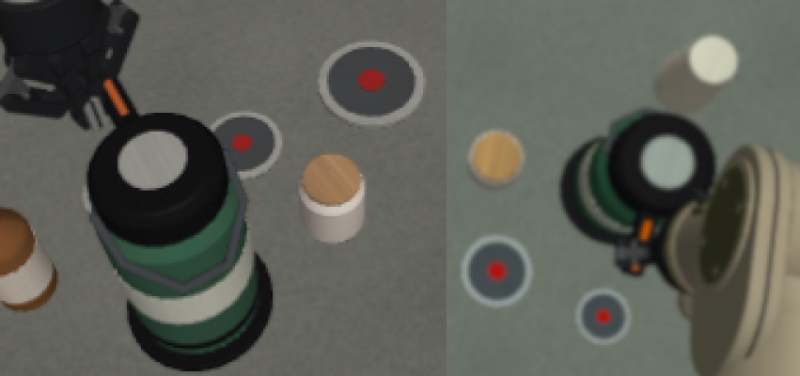

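Picture 6: spout heading about 163.5°, pushed from its far side. It has about 39° to go.

```bash
python3 -m jog '[1,0.02,0,0.16,0, 1,0.05,0,0.31,0, 1,0.08,0,0.47,0, 1,0.11,0,0.62,0, 1,0.14,0,0.78,0]' && python3 ok.py &&
python3 -m jog '[1,0.05,0,0.09,0, 1,0.09,0,0.18,0, 1,0.13,0,0.27,0, 1,0.17,0,0.36,0, 1,0.17,0,0.36,0]' && python3 ok.py; python3 look.py g
```

```text
time_s: 16.53
tool_pos: [0.4797, -0.1242, 0.2211]
eef_rot: [-90.2, -0.6, 0.4]
wrist_force: [-0.3, -5.1, 0.3]
finger_gap: 0.0001
  r 0.091 ang 159.0 z 0.221 F [-0.3 -5.1  0.3] h 5.1 yaw 0.4
time_s: 16.95
tool_pos: [0.4862, -0.1098, 0.2209]
eef_rot: [-90.2, -0.5, 0.4]
wrist_force: [-0.4, -4.2, 0.1]
finger_gap: 0.0003
  r 0.092 ang 149.1 z 0.221 F [-0.4 -4.2  0.1] h 4.2 yaw 0.4
scene spout 0.69 [182.1 179.6] [ 0.4891 -0.0805  0.234 ]
scene swivel 0.67 [175.7 217. ] [ 0.5661 -0.1544  0.26  ]
scene swivel 0.39 [194.5 278.1] [ 0.6775 -0.2082  0.26  ]
top spout 0.78 [320.8 226. ] [ 0.4934 -0.0761  0.234 ]
top swivel 0.68 [356.9 189.7] [ 0.5705 -0.152   0.26  ]
scene stripe [180.7 184.1] 88 r 0.087 heading 134.6
```

```bash
python3 -m jog '[1,0.05,0,0.08,0, 1,0.1,0,0.16,0, 1,0.15,0,0.22,0, 1,0.2,0,0.28,0, 1,0.2,0,0.28,0]' && python3 ok.py; python3 look.py h
```

```text
time_s: 17.67
tool_pos: [0.4941, -0.0985, 0.2209]
eef_rot: [-90.2, -0.5, 0.4]
wrist_force: [-2.4, -3.7, 0.0]
finger_gap: -0.0002
  r 0.092 ang 140.4 z 0.221 F [-2.4 -3.7  0. ] h 4.4 yaw 0.4
scene spout 0.74 [189.9 180.5] [ 0.5024 -0.0714  0.234 ]
scene swivel 0.89 [174.9 215.5] [ 0.5626 -0.1533  0.26  ]
top spout 0.68 [320.3 224.1] [ 0.4976 -0.075   0.234 ]
top swivel 0.35 [367.4 161. ] [ 0.6342 -0.1775  0.26  ]
scene stripe [186.8 184.6] 82 r 0.086 heading 126.7
```

Close to it. I'll withdraw for an unobstructed measurement.

```bash
python3 -m jog '[1,-0.3,0,-0.37,0, 1,-0.3,-0.6,-0.37,0, 1,-0.3,-1.5,-0.37,0, 1,-0.4,-2,-1,0, 1,-0.5,-2,-1.9,0]' && python3 -m jog '[1,-0.2,0,-0.9,0, 1,-0.3,0,-1.8,0, 1,-0.3,0,-2.7,0, 1,-0.3,0,-3.4,0, 1,-0.3,0,-3.4,0]'; python3 ok.py; cat > ax.py <<'E'
from m import *
for n,ax,mk in(('scene',None,(212,210)),('top',None,(283,242))):
    for k in range(2):
        im=eyes.capture(n)
    i=im.astype(int);g=(i.min(2)>120)&(np.ptp(i,axis=2)<40)
    A=ray(ell(g,(175,217) if n=='scene' else (360,193))[0],n,.26)
    M=ray(ell((i[...,0]>100)&(i[...,1]<60)&(i[...,2]<60),mk)[0],n,.011)
    o=spouts(im);near=proj([.516,-.087,.246],n);k,l,s,c=cv2.connectedComponentsWithStats(o.astype(np.uint8))
    j=min((j for j in range(1,k) if s[j,4]>20),key=lambda j:np.hypot(*(c[j]-near)))
    q=np.argwhere(l==j)[:,::-1];W=np.array([ray(p,n,.246)[:2] for p in q]);v=np.linalg.svd(W-W.mean(0))[2][0]
    h=np.degrees(np.arctan2(v[1],v[0]))%180;d=W.mean(0)-A[:2];t=M[:2]-A[:2]
    print(n,len(q),'axis',A.round(4),'mark',M.round(4),'stripe r %.3f'%np.hypot(*d),'heading centroid %.1f line %.1f target %.1f'%(np.degrees(np.arctan2(d[1],d[0])),h,np.degrees(np.arctan2(t[1],t[0]))))
E
python3 look.py i; python3 ax.py
```

```text
time_s: 18.38
tool_pos: [0.4763, -0.1719, 0.3057]
eef_rot: [-90.1, -1.0, 0.8]
wrist_force: [1.0, 0.2, -0.0]
finger_gap: 0.0002
time_s: 18.8
tool_pos: [0.4649, -0.313, 0.3057]
eef_rot: [-90.2, -1.0, 0.5]
wrist_force: [0.1, -0.6, -0.4]
finger_gap: 0.0003
  r 0.185 ang -122.7 z 0.306 F [ 0.1 -0.6 -0.4] h 0.6 yaw 0.5
scene swivel 0.56 [175.4 214.1] [ 0.5609 -0.1508  0.26  ]
scene swivel 0.16 [190.2 179.6] [ 0.5201 -0.0808  0.26  ]
top spout 0.94 [318.4 224.4] [ 0.4969 -0.0708  0.234 ]
top swivel 0.61 [357.8 192.8] [ 0.5638 -0.1537  0.26  ]
scene stripe [186.8 184.6] 82 r 0.086 heading 126.7
top stripe [327.6 216.1] 119 r 0.084 heading 126.0
scene 82 axis [ 0.5659 -0.1566  0.26  ] mark [ 0.4599 -0.0016  0.011 ] stripe r 0.086 heading centroid 126.6 line 125.9 target 124.4
top 118 axis [ 0.5638 -0.1577  0.26  ] mark [ 0.4603 -0.0041  0.011 ] stripe r 0.084 heading centroid 126.0 line 126.2 target 124.0
```

View pics/ic.png

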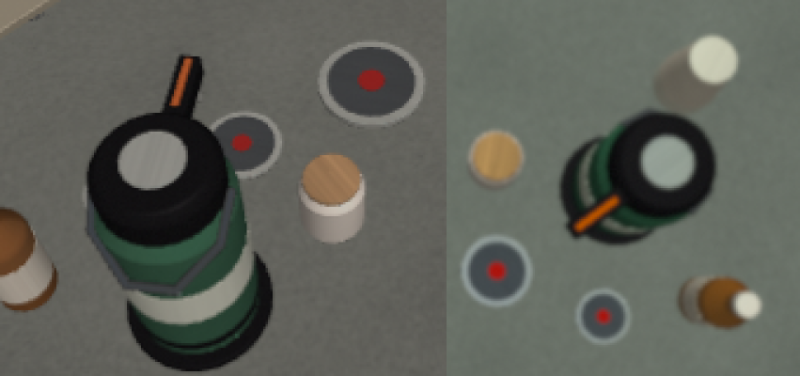

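Picture 7: unobstructed view; both cameras put the heading at about 126.2° against a target of 124.2°. Another 2° (about 3 mm) of clockwise push will do it.

```bash
python3 -m jog '[1,0.1,0,1,0, 1,0.2,0,2,0, 1,0.3,0,3,0, 1,0.3,0,4,0, 1,0.3,0,4.8,0]' && python3 -m jog '[1,0,0.7,0.05,0, 1,0,1.5,0.05,0, 1,0,2.1,0.05,0, 1,0,2.12,0.05,0]' && python3 ok.py
```

```text
time_s: 19.72
tool_pos: [0.4754, -0.1118, 0.306]
eef_rot: [-90.0, -1.1, 1.0]
wrist_force: [-0.3, 0.2, -0.3]
finger_gap: -0.0002
time_s: 20.05
tool_pos: [0.4746, -0.109, 0.2171]
eef_rot: [-90.0, -0.7, 1.1]
wrist_force: [-1.0, -0.2, -0.1]
finger_gap: 0.0001
  r 0.102 ang 152.0 z 0.217 F [-1.  -0.2 -0.1] h 1.0 yaw 1.1
```

```bash
python3 -m jog '[1,0.15,0,0.1,0.01, 1,0.28,0,0.18,0.01, 1,0.38,0,0.24,0.01, 1,0.46,0,0.29,0.01, 1,0.53,0,0.33,0.01]' && python3 ok.py; python3 -m jog '[1,0,0,0,0]'; python3 ax.py
```

```text
time_s: 20.47
tool_pos: [0.4961, -0.0953, 0.2184]
eef_rot: [-90.0, -0.7, 0.5]
wrist_force: [-4.4, -1.8, 2.9]
finger_gap: 0.0006
  r 0.092 ang 138.2 z 0.218 F [-4.4 -1.8  2.9] h 4.8 yaw 0.5
time_s: 20.55
tool_pos: [0.4964, -0.0952, 0.2187]
eef_rot: [-90.0, -0.7, 0.5]
wrist_force: [-2.0, -1.7, -0.5]
finger_gap: 0.0003
scene 84 axis [ 0.5658 -0.1566  0.26  ] mark [ 0.4596 -0.0013  0.011 ] stripe r 0.087 heading centroid 124.3 line 123.9 target 124.4Traceback (most recent call last):
  File "ax.py", line 9, in <module>
    j=min((j for j in range(1,k) if s[j,4]>20),key=lambda j:np.hypot(*(c[j]-near)))
ValueError: min() iterable argument is empty
```

On target. Withdrawing for the final check.

```bash
python3 -m jog '[1,-0.32,0,-0.23,0, 1,-0.5,-0.5,-0.37,0, 1,-0.5,-1.5,-0.37,0, 1,-0.5,-2,-1,0, 1,-0.5,-2.1,-1.9,0]' && python3 -m jog '[1,-0.1,0,-0.9,0, 1,-0.2,0,-1.8,0, 1,-0.2,0,-2.7,0, 1,-0.2,0,-3.4,0, 1,-0.2,0,-3.4,0]'; python3 ok.py; python3 look.py j; python3 ax.py
python3 - <<'E'
from h import *
for n in('scene','top'):
  eyes.capture(n)
  for t in('sugar','cups','syrup'):
    r=eyes.landmark_of(t,n);print(n,t,[(round(x['score'],2),np.round(x['pixel'],1).tolist()) for x in r[:1]])
E
```

```text
time_s: 21.17
tool_pos: [0.478, -0.1698, 0.3067]
eef_rot: [-90.0, -1.2, 0.8]
wrist_force: [1.3, -0.5, -0.2]
finger_gap: -0.0001
time_s: 21.58
tool_pos: [0.4703, -0.3118, 0.3068]
eef_rot: [-90.2, -1.2, 0.4]
wrist_force: [-0.4, -0.8, 0.4]
finger_gap: 0.0
  r 0.181 ang -121.4 z 0.307 F [-0.4 -0.8  0.4] h 0.9 yaw 0.4
scene spout 0.84 [189.2 179.1] [ 0.4986 -0.07    0.234 ]
scene swivel 0.72 [173.1 215.1] [ 0.5596 -0.1549  0.26  ]
top spout 0.57 [315.9 218.1] [ 0.5109 -0.0656  0.234 ]
top swivel 0.61 [356.7 190.7] [ 0.5683 -0.1515  0.26  ]
scene stripe [188.5 184.6] 84 r 0.086 heading 124.5
top stripe [326.7 215.1] 120 r 0.085 heading 123.9
scene 84 axis [ 0.5659 -0.1565  0.26  ] mark [ 0.4599 -0.0016  0.011 ] stripe r 0.087 heading centroid 124.4 line 123.9 target 124.4
top 118 axis [ 0.5638 -0.1577  0.26  ] mark [ 0.4601 -0.004   0.011 ] stripe r 0.085 heading centroid 123.9 line 123.8 target 124.0
scene sugar [(0.85, [252.0, 238.6])]
scene cups [(0.76, [205.2, 353.0])]
scene syrup [(0.97, [120.5, 270.1])]
top sugar [(0.6, [280.8, 190.6])]
top cups [(0.67, [367.0, 159.2])]
top syrup [(0.78, [375.6, 256.7])]
```

View pics/jc.png

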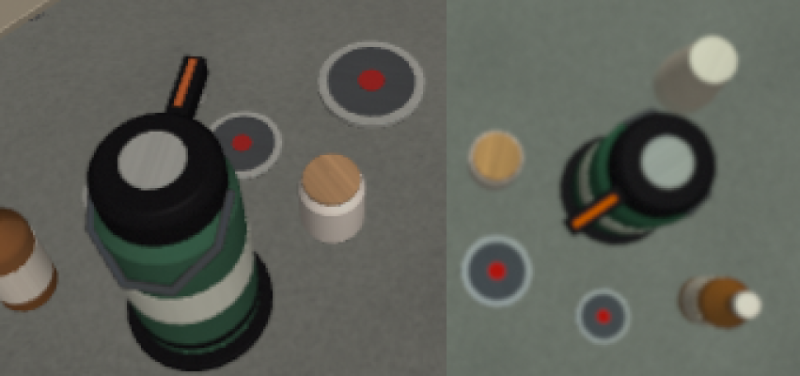

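Picture 8: the spout points at the middle tray, and the robot is clear. The other things haven't moved.

```bash
python3 -c "from cell import finish_job; print(finish_job())"
```

```text
the job is handed in; nothing more can be done
None
```

The airpot's spout now points at the red spot in the middle-sized tray (measured 90 mm across, 186 mm from the airpot's axis), and I've handed the job in.

- **Pushing:** I pushed the spout counter-clockwise with shut fingers until it met the hidden stop at a heading of about 96°. Force there rose to about 11 N and I backed off. I then brought it clockwise about 330° at 4–7 N, with a final 2° nudge.
- **Aim:** in the last unobstructed views the heading was 124.4° against a target of 124.4° in the scene camera, and 123.9° against 124.0° in the top camera. A line fitted along the orange stripe gave 123.9° and 123.8°, so the readings agree to about 0.5°.
- **Network disagreement:** the trained network's spout point in the last top view, (0.511, -0.066), was about 15 mm off its position in the other view. I didn't use it.
- **Surroundings:** the sugar pot, cups and syrup bottle are within about 3 pixels of their starting places, which is within the networks' scatter. The gripper is clear, with the wrist force at noise level (about 1 N).
- **Time:** about 22 s of the 72 s allowed.

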